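# Fit a washing machine's selector dial and hold it pressed home

## Robot

A 6-joint arm with a two-finger parallel gripper is mounted at the origin on the work surface. World frame = base frame: x ahead of the robot, y to its left, z up, the work surface at z = 0. Lengths are in m, angles in rad, forces in N, time in s.
With the tool pointing down it reaches from about 0.425 to 0.95 m from the base axis. Payload 3.5 kg.
Tool frame: the origin (TCP) lies at the very end of the fingers, on their centre line; the grasp point (between the pads) lies ctrl.pinch_z behind it (ctrl.pinch_z is the distance from the TCP to the grasp point, in m); z points along the fingers, y is the line along which they close (so a half turn about z gives the same grasp; the last joint's range is limited). The gripper opens to 85 mm and grips with 20 to 120 N. Pads are 22 mm wide; open, the fingers measure 114 mm over their backs; the gripper's body (76 mm by 85 mm) begins 54 mm behind the grasp point. The pads swing forward as they close: fully open they stand 13 mm farther back than shut.
Start: joints at [-0.15, 0.286, 1.577, -0, 1.279, -0.15], TCP at [0.675, 0, 0.231] pointing down, gripper open.
Joint ranges: [-2.77, 2.77], [-0.9, 2.22], [0.21, 2.48], [-1.53, 4.67], [0.24, 2.81], [-2.84, 2.84]. Speed limits (rad/s): [2.79, 2.79, 3.14, 3.14, 3.14, 3.14].

## Interface

Orientations are given as a unit quaternion [x, y, z, w].
In Python, from plant import ctrl gives the robot as it stands.
- The arm moves only by the tool move_tool, called after ">>>" as a command line: name --argument value ..., lists and objects as JSON in quotes. Schema: {"type":"object","properties":{"moves":{"type":"string"},"grip_n":{"type":"number"},"only":{"type":"string"},"quiet":{"type":"boolean"},"lines":{"type":"string"}},"required":["moves"],"additionalProperties":false}. moves is a string of 1 to 10 rows, parted by semicolons, with the numbers parted by commas; each row has 7 numbers: dx, dy, dz in fractions of the full range, 1 being 20 cm, then a rotation vector rx, ry, rz in a scale on which 1.0 is pi rad, then the opening from 0.0 (shut) to 1.0 (fully open); each row is the pose to reach, as a shift and turn from the pose commanded when the call began, along the tool's axes at that moment; what a row does not reach only later rows make up. A row lasts 1/8 s, in which the tool goes at most 0.0625 m and 0.188 rad, less where a joint would pass 70% of its speed; a pose out of reach is approached as far as the arm can. The fingers move at their own pace and stop on an object; grip_n is the grip in N (left out, the last holds). Time passes only in rows, so rows that do not move let the fingers close. The tool returns the time, the measured TCP pose, the force, the opening and the grip force at its end. only (a regular expression) keeps the lines of the reply that match it, lines (a string "A,B") keeps lines A to B, and quiet returns only ok. No shift or turn number may pass 1 either way. Input that does not fit is refused with a message, and nothing moves.
- ctrl.get_state(): the state, without advancing time (a new reading comes with each control period).
- ctrl.read_camera(name): name is "scene" or "side" or "wrist"; returns a dict with "pixels" (384x512x3 uint8, red, green, blue), "camera_matrix" (3x3 intrinsics, pixels), "xyz" and "orientation" of the camera in the world. Camera axes: x right, y down, z forward; pixel columns grow to the right and rows downward; lengths in m; the calibration is good to about 2 mm. A picture is of the moment at which its call begins. There is no depth.
- ctrl.sign_off(): hands the job in; it is judged then, once.
Trained networks look in the newest picture that a camera, given by its name, has taken for a name from the list of things; names that differ only in an ending like _2 or _b are one class to them, and where a whole thing is asked for, a point or a joint stands for the part that bears it (a point fixed in the world has none). Each returns a list of dicts, best first, with "conf" (0 to 1); they miss things now and then, are a little off and sometimes report something else, mostly with a low value. They report only what shows in the picture. A call takes as long as a camera call. They do not tell look-alikes from the thing itself.
- ctrl.recognise(camera, thing): "position" ([x, y, z] in m, in world coordinates, good to about 4 mm: the middle of the surface that is visible of it).
- ctrl.masks_of(camera, thing): "region" (384x512 bool, what is visible of it).
- ctrl.mark_of(camera, thing): "position" ([x, y, z] in m, in world coordinates, good to about 4 mm: a listed point, or the origin of a listed thing).
The state is a dict: "time": time; "qpos": joint angles; "dq": joint speeds; "joint_efforts": joint torques, N m; "eef_pos": TCP position; "tcp_rot": TCP orientation; "contact_force": force on the tool from outside, world axes, zero at the start; "wrist_torque": the same for the moment, N m; "opening": opening from 0.0 (shut) to 1.0 (fully open); "finger_force": force on a finger pad.
Only numpy, scipy, OpenCV 4.12 (cv2) and the standard library are available. Lean on these libraries where they do the work, as an engineer would, in place of code of your own. Each camera call takes 0.05 s, during which the arm holds its last target. There are 200 camera calls.

## Task

Fit the new black eight-sided dial onto the steel cross-shaped spindle of the washing machine's control panel: turn it until its grooves mesh with the spindle's splines, slide it straight home and press it fully down against the orange spring collar. Finish while still holding the dial pressed down with the gripper, so that a colleague can clip it from behind. Leave the old ivory dial, the screwdriver and the blue-capped tub where they are.

Things in the scene. Friction and masses are not known exactly. Their poses are not given: they have to be found in the camera images.
- dial: New dial, loose, upright on the mat: black eight-sided prism, 46 mm across flats, 34 mm high, about 60 g. Origin: centre of underside, z up. Its x and y axes are each square to a pair of flats. Underneath, a plus-shaped blind bore 27 mm deep: two grooves along x and y, 9.5 mm wide, 25 mm long. A white plus on top (40 mm) lies right over the grooves. Any quarter turn meshes.
- spindle_tip (a point): Top of the steel spindle, on its axis, 78 mm above the worktop, 28 mm above the panel's face, at the panel's centre. x and y axes lie along its splines and turn with it. Upright plus-shaped shaft: two crossing splines 22 mm long over all, 7 mm wide, tops rounded (radius 3.5 mm). Turns about the vertical, but stiffly (0.12 N m).
- collar (a joint): Travel in m of the orange sprung ring (about 39 mm across) around the spindle's foot: 0 = up (top 10 mm above the panel's face, 18 mm below the spindle's tip), 0.006 = fully pressed, a hard stop (top 4 mm above the face). The dial's underside presses it: about 2 N to start, 9 N at full travel.
- panel: White control panel of a washing machine lying face up, fixed: 120 mm (its x) by 360 mm (its y) and 50 mm high; origin at the centre of its underside. Display, keys and drawer front are flat on its face.
- mat: Blue mat, fixed, 130 mm (x) by 220 mm (y) and 4 mm thick, origin at the centre of its underside. Both dials stand on it, about 110 mm apart.
- old_dial: Bystander: old ivory round dial, loose, 40 mm in diameter and 20 mm high, origin at the centre of its underside.
- screwdriver: Bystander: red-handled screwdriver lying loose on the worktop beyond the mat.
- tub: Bystander: jar with a blue cap, 70 mm in diameter and 110 mm high, standing loose on the worktop, origin at the centre of its underside.
There are look-alikes about, which are no part of the job. Of the things that look like the dial, take the one that is farthest to the robot's left at the start.

How it is judged:
On the way:
1. the dial is lifted clear of the mat in the gripper (height (world z) of dial above 0.06 m and contact force between the fingers and dial above 1 N), for 0.2 s.
At the end, for the whole second after the job is handed in: Dial meshed on the spindle (axes within 3 mm and 0.08 rad, grooves along splines within 0.2 rad), underside over 21.2 mm below the spindle tip, collar pressed over 4 of its 6 mm, dial still, the fingers still holding it down (over 2 N) through the last second (horizontal distance between dial and spindle_tip below 0.003 m and z of dial in the frame of spindle_tip below -0.0212 m and angle between dial's own z axis and vertical below 0.08 rad and (angle between the x axis of dial and the x axis of spindle_tip, either way round below 0.2 rad or angle between the x axis of dial and the y axis of spindle_tip, either way round below 0.2 rad) and value of joint collar above 0.004 m and contact force between the fingers and dial above 2 N and linear speed of dial below 0.02 m/s); the arm keeps its last pose, push and grip.
It fails at once if the old dial is disturbed (distance of old_dial from where it was at the start of the episode above 0.03 m).
It fails at once if the screwdriver is disturbed (distance of screwdriver from where it was at the start of the episode above 0.03 m).
It fails at once if the tub is moved or tipped (distance of tub from where it was at the start of the episode above 0.03 m or angle between tub's own z axis and vertical above 0.4 rad).
It also fails if it takes over 38 s, if anything falls off the work surface, if the arm or the gripper's body presses on something with over 40 N, if the wrist force passes 120 N, or if a joint passes its speed limit or range.

## Working session

There is one attempt and no reset: what is moved stays moved. The work goes in short steps, Python scripts to look and compute and a tool call to move; the robot and the scene stay as the last step left them, time stands still between calls to the robot, and variables do not carry over. Pictures are saved under pics/ and viewed, at most 10 in all, crops included, and the job is handed in when it is done.

```bash
mkdir -p pics; cat > h.py <<'E'
import numpy as np, cv2
from plant import ctrl
from scipy.spatial.transform import Rotation as R
def cam(n,save=None):
    c=ctrl.read_camera(n)
    if save: cv2.imwrite('pics/'+save,c['pixels'][:,:,::-1])
    return c
def ray(c,uv,z):
    K=np.array(c['camera_matrix']); Rm=R.from_quat(c['orientation']).as_matrix(); o=np.array(c['xyz'])
    d=Rm@np.linalg.inv(K)@np.array([uv[0],uv[1],1.])
    return o+d*(z-o[2])/d[2]
def proj(c,p):
    K=np.array(c['camera_matrix']); Rm=R.from_quat(c['orientation']).as_matrix()
    q=K@(Rm.T@(np.array(p)-c['xyz'])); return q[:2]/q[2]
E
python3 - <<'E'
from h import *
ims=[]
for n in('scene','side','wrist'):
    c=cam(n,n+'0.png'); ims.append(c['pixels']); print(n,np.round(c['xyz'],3))
    for t in('dial','spindle_tip','old_dial','tub','mat','panel','screwdriver'):
        for d in ctrl.mark_of(n,t): print(' ',t,round(d['conf'],2),np.round(d['position'],3))
print(ctrl.pinch_z)
E
```

```text
scene [1.1   0.013 0.909]
  dial 0.78 [ 0.414 -0.293 -0.001]
  dial 0.76 [ 0.426 -0.198  0.002]
  dial 0.6 [ 0.531 -0.119  0.003]
  dial 0.56 [ 0.564 -0.356 -0.002]
  spindle_tip 0.41 [0.505 0.172 0.078]
  old_dial 0.73 [ 0.545 -0.237  0.006]
  tub 0.96 [ 0.778 -0.042  0.   ]
  tub 0.74 [ 0.529 -0.117  0.001]
  mat 0.65 [ 0.551 -0.183  0.   ]
  panel 0.83 [0.509 0.177 0.001]
  screwdriver 0.69 [ 0.705 -0.262  0.   ]
  screwdriver 0.37 [ 0.775 -0.041  0.   ]
side [ 0.436 -0.744  0.519]
  dial 0.93 [ 0.566 -0.356  0.002]
  dial 0.79 [ 0.416 -0.292  0.001]
  dial 0.67 [0.504 0.176 0.079]
  dial 0.64 [ 0.528 -0.123  0.005]
  dial 0.58 [ 0.422 -0.196  0.   ]
  spindle_tip 0.39 [0.503 0.174 0.079]
  spindle_tip 0.26 [ 0.71  -0.264 -0.003]
  old_dial 0.95 [ 0.543 -0.236  0.003]
  tub 0.7 [ 0.779 -0.041  0.001]
  mat 0.72 [ 0.551 -0.184 -0.002]
  panel 0.64 [ 0.503  0.172 -0.001]
  screwdriver 0.82 [ 0.711 -0.264 -0.002]
wrist [0.676 0.071 0.373]
  dial 0.88 [ 0.418 -0.195 -0.002]
  dial 0.64 [ 0.526 -0.125  0.009]
  dial 0.64 [ 0.416 -0.296  0.002]
  spindle_tip 0.85 [0.501 0.176 0.08 ]
  old_dial 0.74 [ 0.542 -0.235  0.003]
  tub 0.88 [ 0.776 -0.036  0.   ]
  mat 0.71 [ 0.549 -0.184  0.   ]
  panel 0.85 [0.509 0.174 0.003]
  panel 0.41 [ 0.549 -0.181 -0.001]
0.0187
```

View pics/scene0.png

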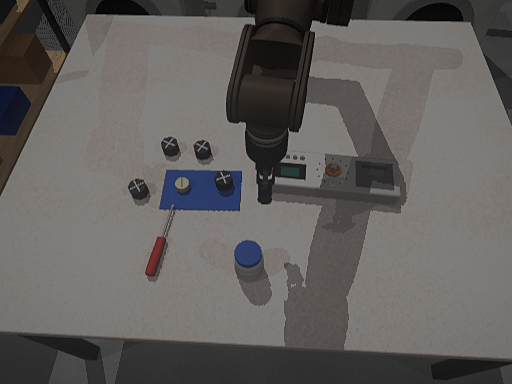

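View pics/wrist0.png

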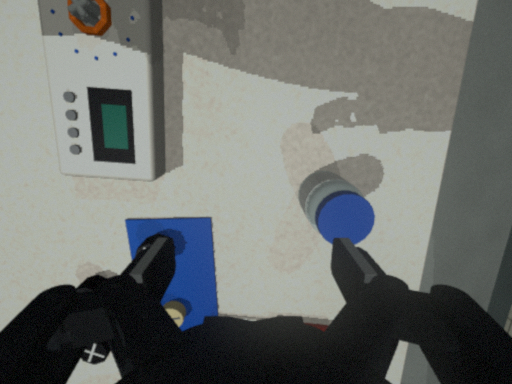

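Scene picture: four black dials; the leftmost one (scene px 224,181, on the mat) is the target, agreeing with network (0.528,-0.122). The spindle is at px 333,170 (orange collar), the tub at 248,258. Wrist picture: the target dial is partly hidden behind the left finger at (155,245), and the spindle is at (90,12).

```bash
cat >> h.py <<'E'
def go(p=None):
    s=ctrl.get_state(); M=R.from_quat(s['tcp_rot']).as_matrix()
    print('t',s['time'],'tcp',np.round(s['eef_pos'],4),'op',round(s['opening'],3),'F',np.round(s['contact_force'],1),'T',np.round(s['wrist_torque'],2),'ff',s['finger_force'],'q',np.round(s['qpos'],2))
    print('axes x',np.round(M[:,0],3),'y',np.round(M[:,1],3),'z',np.round(M[:,2],3))
    if p is not None: print('rel in tool',np.round(M.T@(np.array(p)-s['eef_pos']),4))
E
python3 -c "
from h import *
go([0.528,-0.125,0.2])"
```

```text
t 1.2 tcp [0.675  0.     0.2313] op 1.0 F [-0.3 -0.1  0.4] T [-0.03 -0.01  0.  ] ff 0.0 q [-0.15  0.29  1.58  0.    1.28 -0.15]
axes x [0. 1. 0.] y [ 1. -0.  0.] z [ 0.  0. -1.]
rel in tool [-0.125  -0.147   0.0313]
```

Careful with the scale: shifts go in shares of 20 cm and turns go in shares of pi rad. That gives: -0.147 m / 0.2 = -0.735, -0.125 m / 0.2 = -0.625.

>>> move_tool --moves "-0.2,-0.235,0,0,0,0,1;-0.4,-0.47,0,0,0,0,1;-0.55,-0.65,0,0,0,0,1;-0.625,-0.735,0,0,0,0,1;-0.625,-0.735,0,0,0,0,1" --grip_n 30

```text
time: 1.82
eef_pos: [0.5273, -0.1258, 0.2316]
tcp_rot: [0.708, 0.706, 0.0, 0.0]
contact_force: [1.5, 0.1, 0.7]
opening: 0.998
finger_force: 0.0
```

```bash
python3 - <<'E'
from h import *
go()
c=cam('wrist','w1.png')
for d in ctrl.mark_of('wrist','dial'): print(d['conf'],np.round(d['position'],4),proj(c,d['position']))
E
```

```text
t 1.825 tcp [ 0.5273 -0.1258  0.2316] op 0.998 F [1.5 0.1 0.7] T [-0.01  0.02 -0.01] ff 0.0 q [-0.42 -0.01  1.9   0.    1.25 -0.42]
axes x [ 0.002  1.    -0.   ] y [ 1.    -0.002  0.001] z [ 0.001 -0.    -1.   ]
0.97 [ 0.4119 -0.2983  0.001 ] [180.85206566 275.27978389]
0.67 [ 0.7115 -0.266   0.0036] [370.19675024 257.70496073]
0.66 [ 0.5276 -0.1258  0.006 ] [252.48155966 169.95951024]
0.66 [ 0.5699 -0.3571  0.003 ] [278.28690255 306.69349493]
0.56 [ 0.4191 -0.1975 -0.0032] [181.14641961 215.55304983]
```

View pics/w1.png

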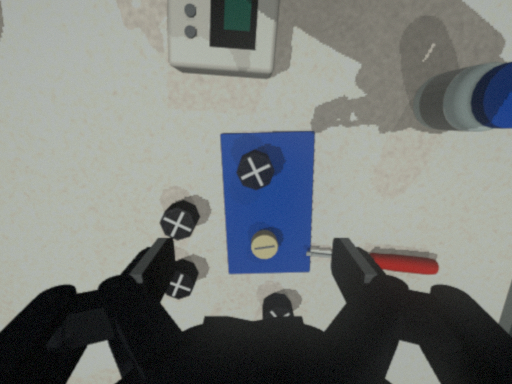

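Wrist picture: the target dial, with its white plus, stands clear on the mat at (256,170); the ivory dial is at (265,244). Next I measure the centre and yaw from the white plus.

```bash
cat >> h.py <<'E'
def plus(c,uv,z,r=18,thr=150,off=lambda p:True):
    """centre and yaw (mod 90 deg) of a bright plus near pixel uv at height z"""
    g=c['pixels'].min(2).astype(float); v,u=np.mgrid[:384,:512]
    m=(np.hypot(u-uv[0],v-uv[1])<r)
    w=m*np.clip(g-thr,0,None)
    n,l,st,ce=cv2.connectedComponentsWithStats((w>0).astype(np.uint8))
    k=1+np.argmax(st[1:,4]); w=w*(l==k)
    ys,xs=np.nonzero(w); P=np.array([ray(c,(x,y),z)[:2] for x,y in zip(xs,ys)]); W=w[ys,xs]
    ctr=(P.max(0)+P.min(0))/2; cen=np.average(P,axis=0,weights=W)
    d=(P-cen); a=np.arctan2(d[:,1],d[:,0]); rr=np.hypot(*d.T)
    yaw=np.angle((W*rr**2*np.exp(4j*a)).sum())/4
    print('plus n',len(W),'cen',np.round(cen,4),'bbox',np.round(ctr,4),'yaw deg',round(np.degrees(yaw),1),'ext',np.round(np.ptp(P,axis=0),3),'r',rr.max())
    return cen,yaw
E
python3 - <<'E'
from h import *
c=cam('wrist')
plus(c,(256,170),.038,thr=110);plus(c,(256,170),.038,thr=140)
c=cam('scene')
x=proj(c,[.528,-.126,.038]);print(x)
plus(c,x,.038,r=8,thr=100)
c=cam('side')
x=proj(c,[.528,-.126,.038]);print(x)
plus(c,x,.038,r=12,thr=100)
E
```

```text
plus n 200 cen [ 0.5308 -0.1216] bbox [ 0.5306 -0.1216] yaw deg 25.2 ext [0.036 0.037] r 0.020489593837081696
plus n 144 cen [ 0.5308 -0.1215] bbox [ 0.5306 -0.1215] yaw deg 25.2 ext [0.034 0.034] r 0.019277262521486167
[221.10675097 175.94900374]
plus n 18 cen [ 0.5048 -0.1276] bbox [ 0.5051 -0.1283] yaw deg 3.4 ext [0.007 0.028] r 0.015233282428364936
[237.35923608 237.83787004]
plus n 149 cen [ 0.5308 -0.1067] bbox [ 0.5289 -0.1132] yaw deg -2.3 ext [0.048 0.058] r 0.036166343821646546
```

To row units: 0.12 m / 0.2 = 0.6, 0.04 m / 0.2 = 0.2, 0.346 rad / 3.1416 = 0.1101.

>>> move_tool --moves "0.02,0.015,0.2,0,0,0.0573,1;0.02,0.015,0.45,0,0,0.1101,1;0.02,0.015,0.6,0,0,0.1101,1;0.02,0.015,0.6,0,0,0.1101,1" --grip_n 30

```text
time: 2.58
eef_pos: [0.5293, -0.1195, 0.1082]
tcp_rot: [0.818, 0.575, -0.002, -0.003]
contact_force: [0.5, -0.1, 0.3]
opening: 1.001
finger_force: 0.0
```

```bash
python3 - <<'E'
from h import *
go([.5308,-.1216,.007])
c=cam('wrist','w2.png')
x=proj(c,[.5308,-.1216,.038]);print(x)
plus(c,x,.038,r=30,thr=120)
E
```

```text
t 2.575 tcp [ 0.5293 -0.1195  0.1082] op 1.001 F [ 0.5 -0.1  0.3] T [-0.    0.02 -0.01] ff 0.0 q [-0.41  0.14  1.99  0.    1.02 -0.06]
axes x [0.338 0.941 0.001] y [ 0.941 -0.338 -0.007] z [-0.006  0.003 -1.   ]
rel in tool [-0.0016  0.0028  0.1012]
[255.25267194 206.85700631]
plus n 442 cen [ 0.531  -0.1217] bbox [ 0.5311 -0.1218] yaw deg 25.2 ext [0.037 0.037] r 0.020363584372647146
```

View pics/w2.png

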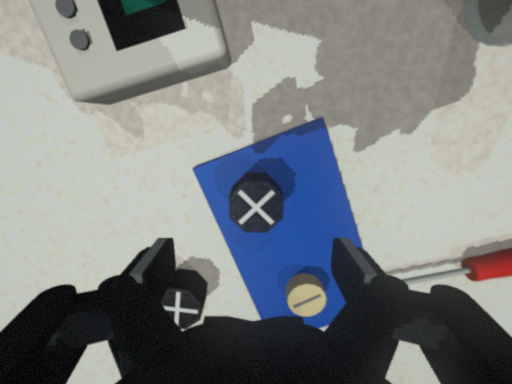

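The dial shows at (257,207), midway between the fingertips, and the fingers line up with its flats. Neighbours are clear, so I descend.

To row units: 0.101 m / 0.2 = 0.505, 0.08 m / 0.2 = 0.4.

>>> move_tool --moves "-0.01,0.015,0.225,0,0,0,1;-0.01,0.015,0.4,0,0,0,1;-0.01,0.015,0.505,0,0,0,1;-0.01,0.015,0.505,0,0,0,1;-0.01,0.015,0.505,0,0,0,0.3;-0.01,0.015,0.505,0,0,0,0.3;-0.01,0.015,0.505,0,0,0,0.3;-0.01,0.015,0.505,0,0,0,0.3" --grip_n 60

```text
time: 3.62
eef_pos: [0.5347, -0.1245, 0.0124]
tcp_rot: [0.818, 0.575, 0.001, 0.002]
contact_force: [-0.1, 0.9, 6.6]
opening: 0.524
finger_force: 63.0
```

```bash
python3 -c "
from h import *
go([.531,-.1217,.007])"
```

```text
t 3.625 tcp [ 0.5347 -0.1245  0.0124] op 0.524 F [-0.1  0.9  6.6] T [ 0.09  0.11 -0.04] ff 63.00988299306482 q [-0.41  0.3   2.01  0.    0.83 -0.07]
axes x [ 0.339  0.941 -0.   ] y [ 0.941 -0.339  0.004] z [ 0.003 -0.001 -1.   ]
rel in tool [ 0.0014 -0.0045  0.0053]
```

To row units: -0.16 m / 0.2 = -0.8, -0.12 m / 0.2 = -0.6.

>>> move_tool --moves "0,0,-0.1,0,0,0,0.3;0,0,-0.3,0,0,0,0.3;0,0,-0.6,0,0,0,0.3;0,0,-0.8,0,0,0,0.3;0,0,-0.8,0,0,0,0.3" --grip_n 60

```text
time: 4.25
eef_pos: [0.5355, -0.1248, 0.175]
tcp_rot: [0.818, 0.575, 0.002, 0.004]
contact_force: [0.6, -0.4, -1.0]
opening: 0.524
finger_force: 62.4
```

```bash
python3 - <<'E'
from h import *
go([.5,.07,.18])
ctrl.get_state()
c=cam('wrist','w3.png'); go()
for t in('dial','spindle_tip'):
  for d in ctrl.mark_of('wrist',t): print(t,d['conf'],np.round(d['position'],4),proj(c,d['position']))
E
```

```text
t 4.25 tcp [ 0.5355 -0.1248  0.175 ] op 0.524 F [ 0.6 -0.4 -1. ] T [-0.02  0.03  0.01] ff 62.37652720883489 q [-0.41  0.06  1.94 -0.    1.13 -0.07]
axes x [ 0.339  0.941 -0.001] y [ 0.941 -0.339  0.009] z [ 0.008 -0.004 -1.   ]
rel in tool [ 0.1713 -0.0994 -0.006 ]
t 4.3 tcp [ 0.5338 -0.1241  0.172 ] op 0.525 F [-0.4 -0.4 -1.6] T [-0.01 -0.02 -0.03] ff 62.37684595864266 q [-0.41  0.06  1.95  0.    1.13 -0.07]
axes x [ 0.339  0.941 -0.   ] y [ 0.941 -0.339  0.004] z [ 0.003 -0.001 -1.   ]
dial 0.92 [ 0.5348 -0.1259  0.1714] [251.45160712 241.99945835]
dial 0.83 [ 0.4142 -0.299   0.0033] [212.78815663 318.89157424]
dial 0.7 [ 0.4219 -0.195  -0.0029] [189.39488444 253.62613082]
```

View pics/w3.png

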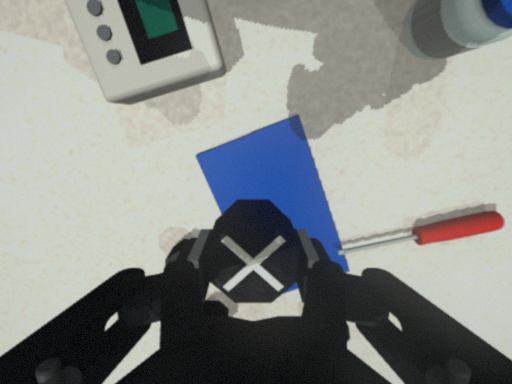

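The dial is held level with its plus at (253,252), and the empty mat lies below. I'll stop short of the spindle so the camera is almost above it.

To row units: 0.19 m / 0.2 = 0.95, -0.13 m / 0.2 = -0.65.

>>> move_tool --moves "0.225,-0.15,0,0,0,0,0.3;0.45,-0.3,0,0,0,0,0.3;0.675,-0.45,0,0,0,0,0.3;0.85,-0.575,0,0,0,0,0.3;0.95,-0.65,0,0,0,0,0.3;0.95,-0.65,0,0,0,0,0.3;0.95,-0.65,0,0,0,0,0.3" --grip_n 60

```text
time: 5.28
eef_pos: [0.4747, 0.0985, 0.1689]
tcp_rot: [0.818, 0.575, -0.001, -0.001]
contact_force: [0.8, 0.3, -1.2]
opening: 0.526
finger_force: 62.3
```

```bash
python3 - <<'E'
from h import *
go()
c=cam('wrist','w4.png'); print(c['xyz'],c['camera_matrix'][0])
for t in('dial','spindle_tip'):
  for d in ctrl.mark_of('wrist',t): print(t,d['conf'],np.round(d['position'],4),proj(c,d['position']))
E
```

```text
t 5.275 tcp [0.4747 0.0985 0.1689] op 0.526 F [ 0.8  0.3 -1.2] T [-0.04 -0.01  0.06] ff 62.31965229380876 q [-0.   -0.08  2.09 -0.    1.13  0.34]
axes x [ 0.339  0.941 -0.001] y [ 0.941 -0.339 -0.002] z [-0.002 -0.    -1.   ]
[0.49959326 0.16499841 0.31069305] [264.37489541   0.         252.8452367 ]
dial 0.63 [0.4718 0.0977 0.1682] [247.76329936 244.92408871]
spindle_tip 0.69 [0.503  0.1754 0.0788] [253.06423508 103.78456141]
```

View pics/w4.png

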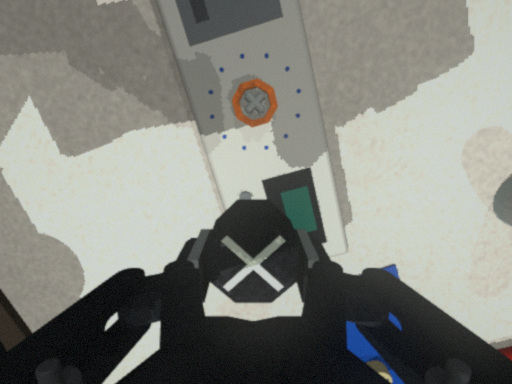

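The spindle shows at about (255,101), inside its orange collar. I'll enlarge it to read the spline angle.

```bash
python3 - <<'E'
from h import *
i=cv2.imread('pics/w4.png')
a=cv2.resize(i[76:126,230:280],(560,560),interpolation=cv2.INTER_CUBIC)
a=np.clip(a.astype(float)*1.6-40,0,255).astype(np.uint8)
cv2.imwrite('pics/c4.png',a)
E
```

```text
(no output)
```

View pics/c4.png

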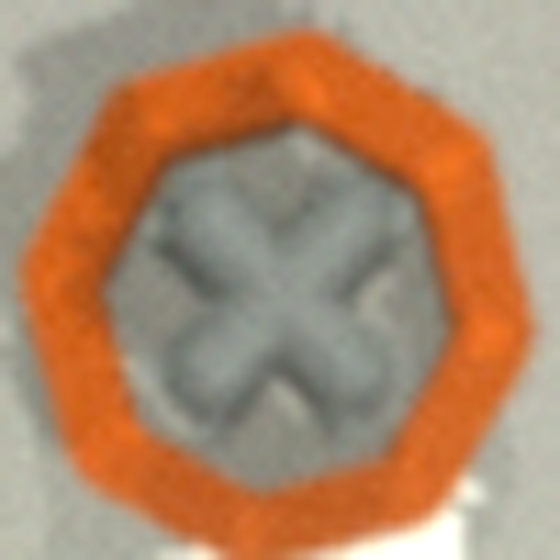

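Spindle cross in the crop: centre about (284,290), with arm ends near (200,210), (365,390), (370,205) and (205,385). I'll convert these to world coordinates and measure the held dial's plus.

```bash
python3 - <<'E'
from h import *
from scipy.optimize import minimize
c=cam('wrist'); go()
f=lambda a:ray(c,(230+a[0]/11.2-.5,76+a[1]/11.2-.5),.078)[:2]
E=[f(p) for p in((200,210),(365,390),(370,205),(205,385))]
print('tip',np.round(f((284,290)),4),np.round(np.mean(E,axis=0),4))
ang=lambda d:np.degrees(np.arctan2(d[1],d[0]))%90
print('spline yaw',ang(E[1]-E[0]),ang(E[3]-E[2]))
# template refine: grey X in lit ridge. print dial plus
for z in(.19,.195,.2,.205): print(z,end=' ');plus(c,(253,263),z,r=45,thr=100)
# min-area rect of the plus
g=c['pixels'].min(2); m=np.zeros_like(g);m[215:310,205:300]=(g[215:310,205:300]>100)
n,l,st,ce=cv2.connectedComponentsWithStats(m);k=l[263,253];print(k,st[k])
if k:
  q=np.argwhere(l==k)[:,::-1].astype(np.float32); h=cv2.convexHull(q)[:,0]; b=cv2.approxPolyN(h,4)[0] if hasattr(cv2,'approxPolyN') else None
  print(cv2.minAreaRect(q))
print('collar', [ (np.round(d['position'],4),d['conf']) for d in ctrl.mark_of('wrist','spindle_tip')])
E
```

```text
t 5.475 tcp [0.4755 0.0981 0.17  ] op 0.53 F [-0.9 -0.3 -1.1] T [-0.01  0.03 -0.06] ff 62.3201043298468 q [-0.01 -0.08  2.09 -0.    1.13  0.34]
axes x [ 0.341  0.94  -0.   ] y [ 0.94  -0.341 -0.   ] z [-0.001 -0.    -1.   ]
tip [0.506  0.1763] [0.5059 0.1757]
spline yaw 24.256543768474216 26.056980342626616
0.19 plus n 1167 cen [0.4734 0.092 ] bbox [0.4751 0.0956] yaw deg 24.9 ext [0.039 0.039] r 0.024599169314102946
0.195 plus n 1167 cen [0.4745 0.095 ] bbox [0.4762 0.0984] yaw deg 24.9 ext [0.037 0.037] r 0.023588152952637314
0.2 plus n 1167 cen [0.4756 0.0979] bbox [0.4772 0.1013] yaw deg 24.9 ext [0.036 0.036] r 0.022577136591172955
0.205 plus n 1167 cen [0.4767 0.1009] bbox [0.4782 0.1041] yaw deg 24.9 ext [0.034 0.034] r 0.021566120229707747
2 [ 221  236   64   56 1167]
((252.9346466064453, 263.97344970703125), (54.97206115722656, 63.00772476196289), 88.93909454345703)
collar [(array([0.5029, 0.1779, 0.076 ]), 0.66)]
```

```bash
cat >> h.py <<'E'
def cross(c,uv,z,thr=100,box=48):
    """two-bar intersection of white plus + far ends, on plane z"""
    g=c['pixels'].min(2); m=np.zeros_like(g); u,v=map(int,uv)
    s=np.s_[v-box:v+box,u-box:u+box]; m[s]=g[s]>thr
    n,l,st,ce=cv2.connectedComponentsWithStats(m); k=l[v-3:v+4,u-3:u+4].max()
    ys,xs=np.nonzero(l==k); P=np.array([ray(c,(x,y),z)[:2] for x,y in zip(xs,ys)])
    from scipy.optimize import minimize
    def cost(p):
        d=P-p[:2]; C,S=np.cos(p[2]),np.sin(p[2]); a=np.abs(d@[C,S]); b=np.abs(d@[-S,C])
        # inside plus of half-length 20mm, half-width w
        return np.minimum(a,b).clip(0,.008).mean()
    best=min((minimize(cost,[*np.median(P,axis=0),y0],method='Nelder-Mead',options=dict(xatol=1e-6,fatol=1e-9,initial_simplex=[[*(np.median(P,axis=0)+o),y0+e] for o,e in(((0,0),0),((.004,0),.1),((0,.004),0),((0,0),-.1))])) for y0 in(.3,.45,.6)),key=lambda r:r.fun)
    p=best.x; d=P-p[:2]; C,S=np.cos(p[2]),np.sin(p[2]); a=d@[C,S]; b=d@[-S,C]
    A=a[np.abs(b)<.002];B=b[np.abs(a)<.002]
    print('cross',np.round(p[:2],4),'yaw',round(np.degrees(p[2]),1),'arms',np.round([A.min(),A.max(),B.min(),B.max()],4),'cost',best.fun)
    return p
E
python3 - <<'E'
from h import *
c=cam('wrist'); go()
for z in(.192,.1955,.199): cross(c,(253,263),z)
i=c['pixels'][212:312,200:310,::-1]; i=cv2.resize(i,None,fx=5,fy=5,interpolation=cv2.INTER_NEAREST); cv2.imwrite('pics/c5.png',i)
E
```

```text
t 5.575 tcp [0.4755 0.0983 0.1703] op 0.526 F [ 0.4  0.8 -0.4] T [-0.02 -0.01 -0.07] ff 62.32029869221151 q [-0.01 -0.08  2.09 -0.    1.13  0.34]
axes x [ 0.34  0.94 -0.  ] y [ 0.94 -0.34 -0.  ] z [-0. -0. -1.]
cross [0.4756 0.097 ] yaw 25.3 arms [-0.0209  0.0206 -0.0209  0.0208] cost 0.001070620169680457
cross [0.4764 0.099 ] yaw 25.3 arms [-0.0203  0.02   -0.0203  0.0202] cost 0.0010393908729987712
cross [0.4771 0.101 ] yaw 25.3 arms [-0.0197  0.0194 -0.0197  0.0196] cost 0.0010081615768835013
```

View pics/c5.png

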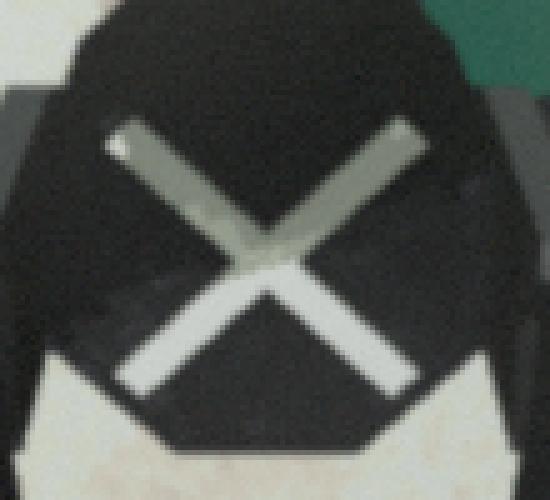

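Crop: the dial's plus crosses at about (267,262), level and square; its yaw of 25.3° already matches the splines' (about 25.2°). I'll cross-check the spindle centre using the collar.

```bash
python3 - <<'E'
from h import *
c=cam('wrist'); p=c['pixels'].astype(int)
m=((p[:,:,0]>120)&(p[:,:,2]<80)&(p[:,:,0]-p[:,:,2]>80)).astype(np.uint8)
ys,xs=np.nonzero(m); s=(abs(xs-255)<40)&(abs(ys-101)<40)
q=np.stack([xs[s],ys[s]],1).astype(np.int32); h=cv2.convexHull(q)[:,0]
P=np.array([ray(c,x,.06)[:2] for x in h]).astype(np.float32); print('collar',cv2.minEnclosingCircle(P),cv2.fitEllipse(P))
# spindle: symmetry search (90deg rotational self-correlation) on rectified patch at z=.078
def patch(x0,y0,th=0):
    t=np.linspace(-.011,.011,45); X,Y=np.meshgrid(t,t); C,S=np.cos(th),np.sin(th)
    uv=np.array([proj(c,(x0+C*a-S*b,y0+S*a+C*b,.078)) for a,b in zip(X.ravel(),Y.ravel())],np.float32).reshape(45,45,2)
    return cv2.remap(c['pixels'].mean(2).astype(np.float32),uv[...,0],uv[...,1],cv2.INTER_CUBIC)
r=[]
for x in np.arange(.502,.5095,.0005):
  for y in np.arange(.173,.1795,.0005):
    a=patch(x,y); r.append((sum(np.abs(a-np.rot90(a,k)).mean() for k in(1,2)),x,y))
r.sort(); print(np.round(r[:6],4))
E
```

```text
collar ((0.5045156478881836, 0.1763400286436081), 0.020192133262753487) ((0.5045117735862732, 0.17654716968536377), (0.03908642753958702, 0.039592210203409195), 91.05615997314453)
[[17.2716  0.505   0.1765]
 [17.2981  0.5055  0.1765]
 [17.4636  0.505   0.176 ]
 [17.6387  0.5045  0.176 ]
 [17.9983  0.5045  0.1755]
 [18.2204  0.5055  0.176 ]]
```

To row units: 0.0825 m / 0.2 = 0.4125, 0.075 m / 0.2 = 0.375.

>>> move_tool --moves "0.225,0.0015,0,0,0,0,0.3;0.4125,0.003,0,0,0,0,0.3;0.4125,0.003,0.2,0,0,0,0.3;0.4125,0.003,0.325,0,0,0,0.3;0.4125,0.003,0.375,0,0,0,0.3;0.4125,0.003,0.375,0,0,0,0.3;0.4125,0.003,0.375,0,0,0,0.3" --grip_n 60

```text
time: 6.5
eef_pos: [0.5049, 0.1763, 0.0968]
tcp_rot: [0.818, 0.575, 0.001, 0.001]
contact_force: [0.1, 0.4, -0.9]
opening: 0.524
finger_force: 62.3
```

```bash
python3 - <<'E'
from h import *
go()
c=cam('wrist','w6.png'); s=ctrl.get_state(); z=s['eef_pos'][2]+.0252; print(z)
cross(c,(253,263),z)
go()
c=cam('side','s6.png'); x=proj(c,(.505,.176,.08)); print(x)
a=c['pixels'][int(x[1])-50:int(x[1])+50,int(x[0])-60:int(x[0])+60,::-1]
cv2.imwrite('pics/s6c.png',cv2.resize(a,None,fx=5,fy=5,interpolation=cv2.INTER_CUBIC))
E
```

```text
t 6.5 tcp [0.5049 0.1763 0.0968] op 0.524 F [ 0.1  0.4 -0.9] T [-0.01  0.05  0.04] ff 62.33520360197872 q [ 0.15  0.13  2.02 -0.    0.98  0.49]
axes x [0.339 0.941 0.001] y [ 0.941 -0.339  0.002] z [ 0.003  0.    -1.   ]
0.12205923929832103
cross [0.5058 0.1773] yaw 25.1 arms [-0.0206  0.0199 -0.0205  0.0198] cost 0.0011148809767702937
t 6.55 tcp [0.5049 0.1764 0.0969] op 0.527 F [ 0.6 -0.3 -0.7] T [ 0.03 -0.02 -0.08] ff 62.335263839922845 q [0.15 0.13 2.02 0.   0.98 0.49]
axes x [0.339 0.941 0.001] y [ 0.941 -0.339  0.002] z [ 0.003  0.    -1.   ]
[208.70895764 159.27267309]
```

View pics/s6c.png

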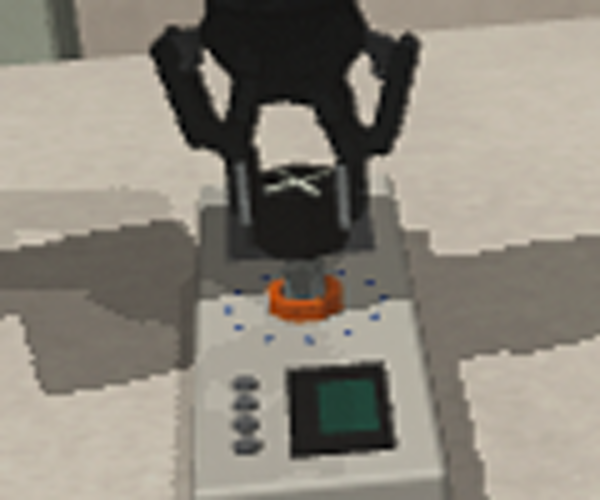

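Side crop: the dial (centre x≈300) stands right above the spindle (x≈305) and collar, and it's level. I shift back 1 mm and go down onto the spindle.

To row units: 0.018 m / 0.2 = 0.09, -0.001 m / 0.2 = -0.005.

>>> move_tool --moves "-0.005,0,0.03,0,0,0,0.3;-0.005,0,0.05,0,0,0,0.3;-0.005,0,0.065,0,0,0,0.3;-0.005,0,0.08,0,0,0,0.3;-0.005,0,0.09,0,0,0,0.3;-0.005,0,0.09,0,0,0,0.3" --grip_n 60

```text
time: 7.35
eef_pos: [0.5034, 0.1754, 0.0771]
tcp_rot: [0.818, 0.575, -0.0, -0.0]
contact_force: [-0.1, -0.5, -0.8]
opening: 0.527
finger_force: 62.3
```

```bash
python3 -c "
from h import *
go()"
```

```text
t 7.35 tcp [0.5034 0.1754 0.0771] op 0.527 F [-0.1 -0.5 -0.8] T [ 0.02  0.02 -0.01] ff 62.335111484862864 q [0.14 0.16 2.03 0.   0.95 0.49]
axes x [ 0.339  0.941 -0.   ] y [ 0.941 -0.339 -0.   ] z [-0. -0. -1.]
```

It meshed: the underside is about 9 mm below the tip with no contact force. Pressing on.

To row units: 0.015 m / 0.2 = 0.075, 0.014 m / 0.2 = 0.07.

>>> move_tool --moves "0,0,0.02,0,0,0,0.3;0,0,0.04,0,0,0,0.3;0,0,0.055,0,0,0,0.3;0,0,0.07,0,0,0,0.3;0,0,0.075,0,0,0,0.3;0,0,0.075,0,0,0,0.3" --grip_n 80

```text
time: 8.1
eef_pos: [0.5035, 0.1755, 0.0633]
tcp_rot: [0.818, 0.575, -0.0, -0.0]
contact_force: [-3.9, -0.2, 7.5]
opening: 0.518
finger_force: 87.5
```

```bash
python3 -c "
from h import *
go()"
```

```text
t 8.1 tcp [0.5035 0.1755 0.0633] op 0.518 F [-3.9 -0.2  7.5] T [-0.19  0.62 -0.01] ff 87.47782258316875 q [ 0.14  0.18  2.04 -0.    0.92  0.49]
axes x [ 0.339  0.941 -0.001] y [ 0.941 -0.339 -0.001] z [-0.001 -0.    -1.   ]
```

To row units: 0.002 m / 0.2 = 0.01, 0.001 m / 0.2 = 0.005.

>>> move_tool --moves "0,0,0.005,0,0,0,0.3;0,0,0.01,0,0,0,0.3;0,0,0.01,0,0,0,0.3;0,0,0.01,0,0,0,0.3" --grip_n 80

```text
time: 8.6
eef_pos: [0.5036, 0.1755, 0.0624]
tcp_rot: [0.818, 0.575, -0.001, -0.0]
contact_force: [-5.8, -3.1, 12.8]
opening: 0.52
finger_force: 88.4
```

```bash
python3 - <<'E'
from h import *
go()
c=cam('wrist','w8.png'); z=ctrl.get_state()['eef_pos'][2]+.0252
cross(c,(253,263),z)
c=cam('side'); go(); x=proj(c,(.505,.176,.08))
a=c['pixels'][int(x[1])-50:int(x[1])+50,int(x[0])-60:int(x[0])+60,::-1]
cv2.imwrite('pics/s8c.png',cv2.resize(a,None,fx=5,fy=5,interpolation=cv2.INTER_CUBIC))
E
```

```text
t 8.6 tcp [0.5036 0.1755 0.0624] op 0.52 F [-5.8 -3.1 12.8] T [-0.26  1.05  0.01] ff 88.36462863720953 q [ 0.15  0.19  2.04 -0.    0.92  0.49]
axes x [ 0.339  0.941 -0.001] y [ 0.941 -0.339 -0.001] z [-0.001 -0.    -1.   ]
cross [0.5045 0.1764] yaw 25.4 arms [-0.0206  0.0199 -0.0206  0.02  ] cost 0.0011356443010889985
t 8.7 tcp [0.5036 0.1755 0.0624] op 0.522 F [-5.5 -1.1 12.3] T [-0.26  1.    0.02] ff 88.36460161954165 q [ 0.15  0.19  2.04 -0.    0.92  0.49]
axes x [ 0.339  0.941 -0.001] y [ 0.941 -0.339 -0.001] z [-0.001 -0.    -1.   ]
```

View pics/s8c.png

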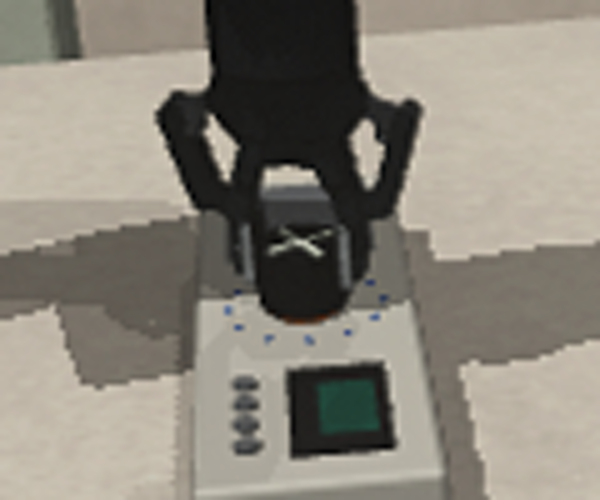

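The dial is seated: only a sliver of orange collar shows beneath it (300,320). It's level and steady, at the hard stop with about 12 N of push (the spring alone gives 9 N) and gripped at 88 N. Handing in.

```bash
python3 -c "
from plant import ctrl
print(ctrl.sign_off())"
```

```text
the job is handed in; nothing more can be done
None
```

The black dial is meshed on the spindle and pressed fully down against the collar, with the gripper still holding it, and the job is handed in; the verdict was not shown to me.

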